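Close the heel press over the leather heel

TASK

Two hinged heel presses stand open on the cobbler's bench. Take the red bar of the press that holds the tan and brown leather heel, swing its flap up past vertical and over, and lower it gently onto the heel until it is fully down, then let go of it; do not let the flap drop. Leave the press with the black rubber heel open.

Things in the scene. Friction and masses are not known exactly. Their poses are not given: they have to be found in the camera images.
- leather_flap (a joint): flap angle (rad) of the press that holds the tan and brown leather heel. 0 = fully down, level, on the heel; grows as it opens; 1.57 = upright; 2.2 = leaning back on its stop posts, where it starts. The hinge holds no angle: let go, the 0.25 to 0.4 kg flap falls to the side it leans to. Aluminium flap 96 mm wide, 8 thick, reaching 10 to 88 mm from the hinge axis, red grip bar beyond its edge.
- leather_bar (a point): centre of the red round grip bar of the leather heel's press: 12 mm diameter, 96 mm long, parallel to the hinge axis and 130 mm from it, on two thin rods 84 mm apart. 42 mm free from its centre line to the flap's edge: fingers fit on both sides of it from above at every angle, and it can turn between them. Its y axis lies along the bar.
- leather_hinge (a point): middle of the hinge axis of the leather heel's press, fixed, 55 mm above the bench. y: the hinge axis; z: up; x: level, to the back, where the open flap leans. At flap angle a the bar's centre is at x = -130 cos(a), z = 130 sin(a) mm here. Green base plate 165 x 130 x 18 mm, from x = -100 to 65; cheeks to 68, stop posts to 100 mm high; heel 66 x 62 x 27 mm on the plate.
- rubber_flap (a joint): flap angle (rad) of the other press, alike but for its black rubber heel; same meaning. It starts open at 2.2 and is to stay there.

How it is judged:
On the way:
1. the leather heel's flap is swung past vertical to the heel's side (value of joint leather_flap below 1.4 rad), for 0.1 s.
At the end, for the whole second after the job is handed in: the leather heel's flap lies fully down on the heel (within 0.1 rad, 13 mm at the bar) and at rest, and the rubber heel's flap still leans open (above 2.0 rad) (value of joint leather_flap below 0.1 rad and velocity of joint leather_flap between -0.1 and 0.1 rad/s and value of joint rubber_flap above 2 rad); the robot touches nothing.
It fails at once if the leather heel's flap drops: past vertical, on the heel's side, it falls faster than 3.4 rad/s (0.44 m/s at the bar, a drop of some 10 to 15 mm) (value of joint leather_flap below 1.5 rad and velocity of joint leather_flap below -3.4 rad/s).
It fails at once if the rubber heel's flap is swung from its back stop (below 1.9 rad) (value of joint rubber_flap below 1.9 rad).
It also fails if it takes over 43 s, if anything falls off the work surface, if the arm or the gripper's body presses on something with over 40 N, if the wrist force passes 120 N, or if a joint passes its speed limit or range.

ROBOT

A 6-joint arm with a two-finger parallel gripper is mounted at the origin on the work surface. World frame = base frame: x ahead of the robot, y to its left, z up, the work surface at z = 0. Lengths are in m, angles in rad, forces in N, time in s.
With the tool pointing down it reaches from about 0.375 to 0.975 m from the base axis. Payload 3.8 kg.
Tool frame: the origin (TCP) lies at the very end of the fingers, on their centre line; the grasp point (between the pads) lies 19 mm behind it; z points along the fingers, y is the line along which they close (so a half turn about z gives the same grasp; the last joint's range is limited). The gripper opens to 88 mm and grips with 3 to 60 N. Pads are 18 mm wide; open, the fingers measure 123 mm over their backs; the gripper's body (75 mm by 187 mm) begins 45 mm behind the grasp point.
Start: joints at [-1.321, 0.264, 1.604, -0, 1.274, -0.037], TCP at [0.191, -0.647, 0.239] pointing down, gripper open.
Joint ranges: [-2.63, 2.63], [-0.94, 2.18], [0.31, 2.57], [-1.31, 4.45], [0, 2.66], [-2.55, 2.55]. Speed limits (rad/s): [2.57, 2.57, 3.14, 3.14, 3.14, 3.14].

INTERFACE

Orientations are given as a 3x3 rotation matrix whose columns are the frame's x, y, z axes.
In Python, from cell import * gives the robot as it stands.
- The arm moves only by the tool jog_arm, never from a script. Its argument "deltas" is a list of rows, each an object of numbers: "wx", "wy", "wz": the turn, a rotation vector about the tool's x, y, z in degrees; "tx", "ty", "tz": the shift along the tool's x, y, z in m; "hand": the finger opening in m, from 0 to 0.0881. A call has exactly 8 rows; each row shifts and turns the commanded pose from where the row before left it, along the tool's axes as they then stand; what a row does not reach is not made up. A row lasts 1/8 s, in which the tool goes at most 62.5 mm and 10.7 degrees, less where a joint would pass 70% of its speed; a pose out of reach is approached as far as the arm can. A call with a gripper value outside its range is refused whole. The fingers move at their own pace and stop on an object; "squeeze" is the grip in N (left out, the last holds). Time passes only in rows, so rows that do not move let the fingers close, or fill a call up. It gives the time, the measured TCP pose, the force, the opening and the grip force at its end, in the units of the state.
- read_state(): the state, without advancing time (a new reading comes with each control period).
- read_camera(name): name is "side" or "top" or "wrist"; returns a dict with "frame" (384x512x3 uint8, red, green, blue), "range_z" (384x512 float32, m along the optical axis (not along the pixel's ray), 0 where there is no reading), "fx", "fy", "cx", "cy" (pixels), "extrinsics" (4x4, takes a point from world to camera coordinates). Camera axes: x right, y up, looking along -z (the intrinsics and any distortion apply to the point x, -y, -z); pixel columns grow to the right and rows downward; lengths in m; the calibration is good to about 2 mm. A picture is of the moment at which its call begins.
- sign_off(): hands the job in; it is judged then, once.
The state is a dict: "t": time; "joint_positions": joint angles; "qvel": joint speeds; "effort": joint torques, N m; "ee_pos": TCP position; "eef_rot": TCP orientation; "contact_force": force on the tool from outside, world axes, zero at the start; "moment": the same for the moment, N m; "finger_gap": finger opening in m; "gripper_force": force on a finger pad.
Only numpy, scipy, OpenCV 4.12 (cv2) and the standard library are available. Lean on these libraries where they do the work, as an engineer would, in place of code of your own. Each camera call takes 0.05 s, during which the arm holds its last target. There are 200 camera calls.

## Working session

There is one attempt and no reset: what is moved stays moved. The work goes in short steps, Python scripts to look and compute and a tool call to move; the robot and the scene stay as the last step left them, time stands still between calls to the robot, and variables do not carry over. Pictures are saved under pics/ and viewed, at most 10 in all, crops included, and the job is handed in when it is done.

Besides the shell and the picture viewer there is one more tool, called as a command line: name --argument value ..., lists and objects as JSON in quotes. jog_arm: Moves the arm, as the interface text tells. Its arguments: {"type":"object","properties":{"deltas":{"type":"array","items":{"type":"object","properties":{"wx":{"type":"number"},"wy":{"type":"number"},"wz":{"type":"number"},"tx":{"type":"number"},"ty":{"type":"number"},"tz":{"type":"number"},"hand":{"type":"number"}}}},"squeeze":{"type":"number"}},"required":["deltas"]}

```bash
mkdir -p pics
cat > h.py <<'E'
from cell import *
import numpy as np, cv2
def world(c):
    z=c["range_z"].astype(float); h,w=z.shape
    u,v=np.meshgrid(np.arange(w),np.arange(h))
    P=np.stack([(u-c["cx"])/c["fx"]*z,-(v-c["cy"])/c["fy"]*z,-z],-1)
    E=np.array(c["extrinsics"]); return (P-E[:3,3])@E[:3,:3]
def red(c):
    h=cv2.cvtColor(c["frame"],cv2.COLOR_RGB2HSV)
    return ((h[...,0]<8)|(h[...,0]>172))&(h[...,1]>140)&(h[...,2]>60)&(c["range_z"]>0)
E
python3 - <<'E'
from h import *
ims=[]
for n in("top","side"):
    c=read_camera(n); W=world(c); np.savez(n+".npz",W=W,f=c["frame"]); ims.append(c["frame"])
    k,l,s,ce=cv2.connectedComponentsWithStats(red(c).astype(np.uint8))
    for i in range(1,k):
        if s[i,4]>30:
            p=W[l==i]; m=np.median(p,0); d=np.linalg.svd(p-m,full_matrices=False)[2][0]
            print(n,s[i],m.round(4),d.round(3),np.ptp((p-m)@d).round(3))
cv2.imwrite("pics/a.png",cv2.resize(np.hstack(ims)[...,::-1],(800,300)))
cv2.imwrite("pics/b.png",ims[0][...,::-1])
E
```

```text
top [307  83  55  20 365] [ 0.6553 -0.1491  0.1643] [-0.217 -0.971 -0.103] 0.133
top [136  88  56  10 350] [0.6538 0.1448 0.1645] [-0.08   0.997  0.006] 0.094
side [236 110  28  15 119] [0.6508 0.1439 0.1647] [ 0.509  0.782 -0.359] 0.468
side [325 151  31  27 221] [ 0.6538 -0.1455  0.1642] [-0.72  -0.501  0.481] 0.341
```

View pics/a.png

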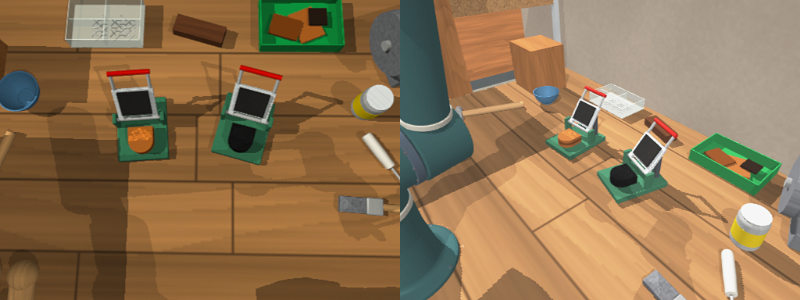

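View pics/b.png

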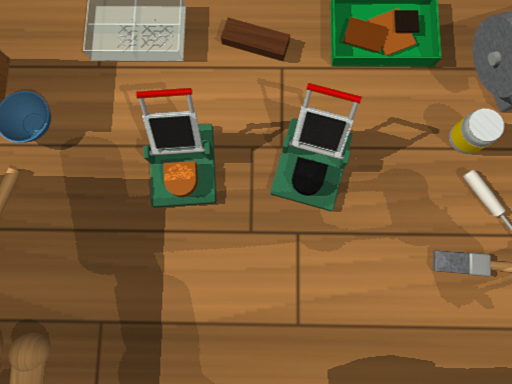

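Left press (top view, heel at ~(180,178), red bar (138–192, 92)) holds the tan and brown leather heel. The right one, with its bar at ~(333,93), is the black rubber heel. Bar ≈ (0.654, 0.145, 0.160), press yaw ≈ 4°.

```bash
cat >> h.py <<'E'
from scipy.spatial.transform import Rotation as Ro
def target(yaw): # tool down, y along press +x or -x; choose nearest
    s=read_state(); R=np.array(s["eef_rot"]); o=[]
    for sg in(1,-1):
        y=sg*np.array([np.cos(yaw),np.sin(yaw),0]); z=np.array([0,0,-1.]); o.append(np.stack([np.cross(y,z),y,z],1))
    return s,R,o
E
python3 - <<'E'
from h import *
W=np.load("top.npz"); f=W["f"]; W=W["W"]
c=dict(frame=f,range_z=np.ones(f.shape[:2])); m=red(c); m[:,250:]=0
p=W[m]; p=p[(abs(p[:,2]-.164)<.008)]
for k in (p[:,1].min(),p[:,1].max()): print(k, p[abs(p[:,1]-k)<.012].mean(0))
v=np.polyfit(p[:,1],p[:,0],1); print("slope",v)
h=cv2.cvtColor(f,cv2.COLOR_RGB2HSV); g=(abs(h[...,0].astype(int)-75)<20)&(h[...,1]>90)&(abs(W[...,2]-.018)<.004); g[:,250:]=0; g[:120]=0
q=W[g]; print("plate",cv2.minAreaRect((q[:,:2]*1000).astype(np.float32)))
s,R,o=target(np.radians(4)); print(R.round(3),s["ee_pos"],s["contact_force"],s["finger_gap"])
for t in o:
    print(np.degrees(Ro.from_matrix(R.T@t).as_rotvec()).round(1))
print("shift in tool axes", R.T@(np.array([.654,.145,.26])-s["ee_pos"]))
E
```

```text
0.09857446729078861 [0.65694835 0.10430718 0.16369172]
0.19268328452910904 [0.65049564 0.18665129 0.16431809]
slope [-0.07799883  0.66508699]
plate ((560.565673828125, 138.2259979248047), (163.58383178710938, 127.78410339355469), 4.532726764678955)
[[ 0.959  0.283 -0.001]
 [ 0.283 -0.959  0.002]
 [ 0.    -0.002 -1.   ]] [ 0.19076821 -0.64680138  0.23751566] [ 0.14249331  0.27248019 -0.85220781] 0.0879784181574588
[ -0.1  -0.1 -77.6]
[-1.000e-01  1.000e-01  1.024e+02]
shift in tool axes [ 0.66830028 -0.62846241 -0.02117534]
```

jog_arm --deltas '[{"wz":-9.8,"tz":-0.005,"hand":0.042},{"wz":-9.8,"tz":-0.005,"hand":0.042},{"wz":-9.8,"tz":-0.005,"hand":0.042},{"wz":-9.8,"tz":-0.005,"hand":0.042},{"wz":-9.8,"tz":-0.005,"hand":0.042},{"wz":-9.8,"tz":-0.005,"hand":0.042},{"wz":-9.8,"tz":-0.005,"hand":0.042},{"wz":-9.5,"tz":-0.005,"hand":0.042}]' --squeeze 15

```text
validation failed for argument at $.de...
```

jog_arm --deltas '[{"tx":0.047,"ty":0.033,"hand":0.042},{"tx":0.047,"ty":0.033,"hand":0.042},{"tx":0.047,"ty":0.033,"hand":0.042},{"tx":0.047,"ty":0.033,"hand":0.042},{"tx":0.047,"ty":0.033,"hand":0.042},{"tx":0.047,"ty":0.033,"hand":0.042},{"tx":0.047,"ty":0.033,"hand":0.042},{"tx":0.047,"ty":0.033,"hand":0.042}]'

```text
validation failed for argument at $.de...
```

jog_arm --deltas '[{"tx":0.047,"ty":0.033,"hand":0.042},{"tx":0.047,"ty":0.033,"hand":0.042},{"tx":0.047,"ty":0.033,"hand":0.042},{"tx":0.047,"ty":0.033,"hand":0.042},{"tx":0.047,"ty":0.033,"hand":0.042},{"tx":0.047,"ty":0.032,"hand":0.042},{"tx":0.047,"ty":0.03,"hand":0.042},{"hand":0.042}]'

```text
validation failed for argument at $.de...
```

jog_arm --deltas '[{"wx":0,"wy":0,"wz":-9.8,"tx":0,"ty":0,"tz":-0.005,"hand":0.042},{"wx":0,"wy":0,"wz":-9.8,"tx":0,"ty":0,"tz":-0.005,"hand":0.042},{"wx":0,"wy":0,"wz":-9.8,"tx":0,"ty":0,"tz":-0.005,"hand":0.042},{"wx":0,"wy":0,"wz":-9.8,"tx":0,"ty":0,"tz":-0.005,"hand":0.042},{"wx":0,"wy":0,"wz":-9.8,"tx":0,"ty":0,"tz":-0.005,"hand":0.042},{"wx":0,"wy":0,"wz":-9.8,"tx":0,"ty":0,"tz":-0.005,"hand":0.042},{"wx":0,"wy":0,"wz":-9.8,"tx":0,"ty":0,"tz":-0.005,"hand":0.042},{"wx":0,"wy":0,"wz":-9.5,"tx":0,"ty":0,"tz":-0.005,"hand":0.042}]' --squeeze 15

```text
t: 1.1
ee_pos: [0.1908, -0.647, 0.2781]
eef_rot: [[-0.085, 0.996, -0.0], [0.996, 0.085, 0.001], [0.001, -0.0, -1.0]]
contact_force: [-0.1, -0.0, -0.1]
finger_gap: 0.0418
gripper_force: 0.0
```

jog_arm --deltas '[{"wx":0,"wy":0,"wz":0,"tx":0.047,"ty":0.033,"tz":0,"hand":0.042},{"wx":0,"wy":0,"wz":0,"tx":0.047,"ty":0.033,"tz":0,"hand":0.042},{"wx":0,"wy":0,"wz":0,"tx":0.047,"ty":0.033,"tz":0,"hand":0.042},{"wx":0,"wy":0,"wz":0,"tx":0.047,"ty":0.033,"tz":0,"hand":0.042},{"wx":0,"wy":0,"wz":0,"tx":0.047,"ty":0.033,"tz":0,"hand":0.042},{"wx":0,"wy":0,"wz":0,"tx":0.047,"ty":0.033,"tz":0,"hand":0.042},{"wx":0,"wy":0,"wz":0,"tx":0.047,"ty":0.033,"tz":0,"hand":0.042},{"wx":0,"wy":0,"wz":0,"tx":0.047,"ty":0.033,"tz":0,"hand":0.042}]'

```text
t: 2.1
ee_pos: [0.4248, -0.2499, 0.2784]
eef_rot: [[-0.079, 0.997, -0.0], [0.997, 0.079, 0.0], [0.0, -0.0, -1.0]]
contact_force: [0.8, -0.3, -1.1]
finger_gap: 0.0421
gripper_force: 0.0
```

jog_arm --deltas '[{"wx":0,"wy":0,"wz":0,"tx":0.047,"ty":0.033,"tz":0,"hand":0.042},{"wx":0,"wy":0,"wz":0,"tx":0.047,"ty":0.033,"tz":0,"hand":0.042},{"wx":0,"wy":0,"wz":0,"tx":0.047,"ty":0.033,"tz":0,"hand":0.042},{"wx":0,"wy":0,"wz":0,"tx":0.047,"ty":0.033,"tz":0,"hand":0.042},{"wx":0,"wy":0,"wz":0,"tx":0.047,"ty":0.033,"tz":0,"hand":0.042},{"wx":0,"wy":0,"wz":0,"tx":0.047,"ty":0.032,"tz":0,"hand":0.042},{"wx":0,"wy":0,"wz":0,"tx":0.047,"ty":0.03,"tz":0,"hand":0.042},{"wx":0,"wy":0,"wz":0,"tx":0.047,"ty":0.03,"tz":0,"hand":0.042}]'

```text
t: 3.1
ee_pos: [0.6513, 0.1451, 0.278]
eef_rot: [[-0.079, 0.997, -0.001], [0.997, 0.079, -0.0], [-0.0, -0.001, -1.0]]
contact_force: [-0.4, 0.6, 0.4]
finger_gap: 0.0416
gripper_force: 0.0
```

Run:
```python
from h import *
c=read_camera("wrist"); W=world(c); m=red(c); s=read_state(); R=np.array(s["eef_rot"])
p=W[m]; print(len(p),p.min(0),p.max(0),np.median(p,0)); cv2.imwrite("pics/c.png",c["frame"][...,::-1])
p=p[abs(p[:,2]-.163)<.012]; v=np.polyfit(p[:,1],p[:,0],1); print(v,"yaw",np.degrees(np.arctan(-v[0])), np.polyval(v,.1455))
print(s["t"],s["ee_pos"],R.round(3),s["joint_positions"])
```

```text
1165 [ 0.64886921  0.05999261 -0.00133059] [0.67651225 0.19336532 0.16873756] [0.65693157 0.15057659 0.16568612]
[-0.07804417  0.66844906] yaw 4.462555744582022 0.6570936349858242
3.15 [0.65348883 0.15130158 0.27729513] [[-0.082  0.997  0.001]
 [ 0.997  0.082  0.005]
 [ 0.005  0.001 -1.   ]] [0.18807516 0.23462895 1.56936769 0.00468954 1.33562224 0.10491603]
```

View pics/c.png

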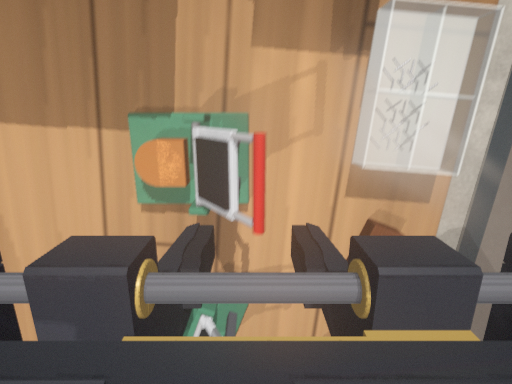

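The wrist view shows the red bar (col ~260, rows 133–233) lying between the fingers (cols ~200 and ~305). Next I descend and close.

jog_arm --deltas '[{"wx":0,"wy":0,"wz":0,"tx":0,"ty":0,"tz":0.017,"hand":0.042},{"wx":0,"wy":0,"wz":0,"tx":0,"ty":0,"tz":0.017,"hand":0.042},{"wx":0,"wy":0,"wz":0,"tx":0,"ty":0,"tz":0.017,"hand":0.042},{"wx":0,"wy":0,"wz":0,"tx":0,"ty":0,"tz":0.017,"hand":0.042},{"wx":0,"wy":0,"wz":0,"tx":0,"ty":0,"tz":0.017,"hand":0.042},{"wx":0,"wy":0,"wz":0,"tx":0,"ty":0,"tz":0.017,"hand":0.042},{"wx":0,"wy":0,"wz":0,"tx":0,"ty":0,"tz":0.017,"hand":0.042},{"wx":0,"wy":0,"wz":0,"tx":0,"ty":0,"tz":0.017,"hand":0.042}]'

```text
t: 4.15
ee_pos: [0.6509, 0.1434, 0.1416]
eef_rot: [[-0.079, 0.997, 0.0], [0.997, 0.079, 0.0], [0.0, 0.0, -1.0]]
contact_force: [-0.6, 0.2, -0.6]
finger_gap: 0.042
gripper_force: 0.0
```

jog_arm --deltas '[{"wx":0,"wy":0,"wz":0,"tx":0,"ty":0,"tz":0,"hand":0.03},{"wx":0,"wy":0,"wz":0,"tx":0,"ty":0,"tz":0,"hand":0.022},{"wx":0,"wy":0,"wz":0,"tx":0,"ty":0,"tz":0,"hand":0.016},{"wx":0,"wy":0,"wz":0,"tx":0,"ty":0,"tz":0,"hand":0.005},{"wx":0,"wy":0,"wz":0,"tx":0,"ty":0,"tz":0,"hand":0.005},{"wx":0,"wy":0,"wz":0,"tx":0,"ty":0,"tz":0,"hand":0.005},{"wx":0,"wy":0,"wz":0,"tx":0,"ty":0,"tz":0,"hand":0.005},{"wx":0,"wy":0,"wz":0,"tx":0,"ty":0,"tz":0,"hand":0.005}]'

```text
t: 5.15
ee_pos: [0.653, 0.1437, 0.1448]
eef_rot: [[-0.079, 0.997, 0.005], [0.997, 0.079, 0.001], [0.0, 0.005, -1.0]]
contact_force: [5.3, 0.3, 5.3]
finger_gap: 0.0111
gripper_force: 14.8
```

Run:
```python
from h import *
s=read_state(); R=np.array(s["eef_rot"]); print(s["t"],s["ee_pos"],R.round(3).tolist(),s["finger_gap"],s["gripper_force"],s["contact_force"],s["moment"])
g=np.array(s["ee_pos"])-.019*R[:,2]
print("bar",g)
# arc in tool axes (x-hat = tool y, z up = -tool z), steps
r=130; a0=126
A=np.array([126]+list(np.linspace(120,0,24)))
P=np.stack([-r*np.cos(np.radians(A)),-r*np.sin(np.radians(A))],1)
for a,d in zip(A[1:],np.diff(P,axis=0)): print(round(a),d.round(1))
```

```text
5.15 [0.65296354 0.14368752 0.14475306] [[-0.079, 0.997, 0.005], [0.997, 0.079, 0.001], [0.0, 0.005, -1.0]] 0.011092624011257107 14.797860011458397 [5.34926386 0.33538924 5.33764623] [ 0.09522535 -0.84672941 -0.01744844]
bar [0.65286849 0.14367141 0.16375281]
120 [-11.4  -7.4]
115 [-10.5  -5.4]
110 [-11.   -4.5]
104 [-11.3  -3.5]
99 [-11.6  -2.4]
94 [-11.8  -1.3]
89 [-11.8  -0.3]
83 [-11.8   0.8]
78 [-11.7   1.9]
73 [-11.5   2.9]
68 [-11.2   4. ]
63 [-10.7   5. ]
57 [-10.2   5.9]
52 [-9.7  6.8]
47 [-9.   7.7]
42 [-8.3  8.5]
37 [-7.5  9.2]
31 [-6.6  9.8]
26 [-5.7 10.4]
21 [-4.7 10.9]
16 [-3.7 11.2]
10 [-2.7 11.5]
5 [-1.6 11.7]
0 [-0.5 11.8]
```

jog_arm --deltas '[{"wx":0,"wy":0,"wz":0,"tx":0,"ty":-0.011,"tz":-0.0075,"hand":0.005},{"wx":0,"wy":0,"wz":0,"tx":0,"ty":-0.0105,"tz":-0.0055,"hand":0.005},{"wx":0,"wy":0,"wz":0,"tx":0,"ty":-0.011,"tz":-0.0045,"hand":0.005},{"wx":0,"wy":0,"wz":0,"tx":0,"ty":-0.0113,"tz":-0.0035,"hand":0.005},{"wx":0,"wy":0,"wz":0,"tx":0,"ty":-0.0116,"tz":-0.0024,"hand":0.005},{"wx":0,"wy":0,"wz":0,"tx":0,"ty":-0.0118,"tz":-0.0013,"hand":0.005},{"wx":0,"wy":0,"wz":0,"tx":0,"ty":0,"tz":0,"hand":0.005},{"wx":0,"wy":0,"wz":0,"tx":0,"ty":0,"tz":0,"hand":0.005}]'

```text
t: 6.15
ee_pos: [0.582, 0.1379, 0.1651]
eef_rot: [[-0.079, 0.997, -0.005], [0.997, 0.079, -0.001], [-0.0, -0.005, -1.0]]
contact_force: [0.5, 2.1, -12.2]
finger_gap: 0.0108
gripper_force: 15.9
```

Run:
```python
from h import *
s=read_state(); R=np.array(s["eef_rot"]); print(s["t"],s["ee_pos"],s["finger_gap"],s["gripper_force"],s["contact_force"])
xh=np.array([.9969,.0785,0]); H=np.array([.5775,.139,.055]); b=np.array(s["ee_pos"])-.019*R[:,2]-H
x,z=b@xh,b[2]; print("x,z",x,z,"ang",np.degrees(np.arctan2(z,-x)),"r",np.hypot(x,z))
c=read_camera("side"); W=world(c); m=red(c); p=W[m&(W[...,1]>.05)&(W[...,2]>.03)]; print("bar side",len(p),np.median(p,0)); 
cv2.imwrite("pics/d.png",cv2.resize(c["frame"][60:260,100:400,::-1],(600,400)))
```

```text
6.15 [0.5820185  0.13791807 0.16512428] 0.01082416963608421 15.871038436889648 [  0.54346931   2.10248076 -12.20326065]
x,z 0.004506887315276844 0.1291240788691757 ang 91.9990139641108 r 0.12920270808727544
bar side 98 [0.57845725 0.11898477 0.18932662]
```

View pics/d.png

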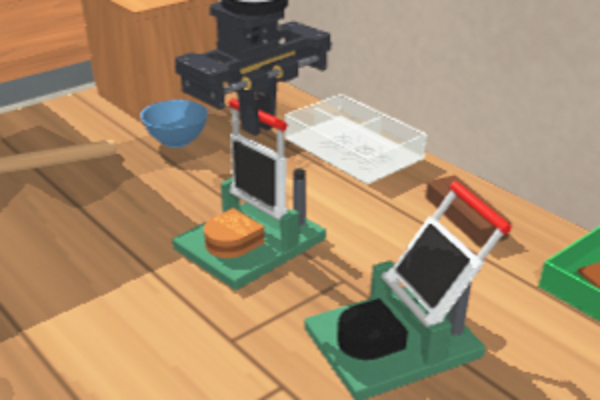

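The side view shows the bar held between the fingers and the flap upright (at ~(258,125) in the crop), with the rubber press untouched. I continue the arc.

jog_arm --deltas '[{"wx":0,"wy":0,"wz":0,"tx":0,"ty":-0.0118,"tz":0.0007,"hand":0.005},{"wx":0,"wy":0,"wz":0,"tx":0,"ty":-0.0118,"tz":0.0013,"hand":0.005},{"wx":0,"wy":0,"wz":0,"tx":0,"ty":-0.0117,"tz":0.0019,"hand":0.005},{"wx":0,"wy":0,"wz":0,"tx":0,"ty":-0.0115,"tz":0.0029,"hand":0.005},{"wx":0,"wy":0,"wz":0,"tx":0,"ty":-0.0112,"tz":0.004,"hand":0.005},{"wx":0,"wy":0,"wz":0,"tx":0,"ty":-0.0107,"tz":0.005,"hand":0.005},{"wx":0,"wy":0,"wz":0,"tx":0,"ty":-0.0102,"tz":0.0059,"hand":0.005},{"wx":0,"wy":0,"wz":0,"tx":0,"ty":0,"tz":0,"hand":0.005}]'

```text
t: 7.2
ee_pos: [0.5069, 0.1319, 0.1462]
eef_rot: [[-0.079, 0.997, 0.006], [0.997, 0.079, 0.001], [0.0, 0.006, -1.0]]
contact_force: [10.3, 2.1, -19.0]
finger_gap: 0.0114
gripper_force: 15.0
```

```bash
cat > st.py <<'E'
from h import *
s=read_state(); R=np.array(s["eef_rot"]); print(s["t"],s["ee_pos"],s["finger_gap"],s["gripper_force"],s["contact_force"])
xh=np.array([.9969,.0785,0]); H=np.array([.5775,.139,.055]); b=np.array(s["ee_pos"])-.019*R[:,2]-H
x,z=b@xh,b[2]; print("x,z",x,z,"ang",np.degrees(np.arctan2(z,-x)),"r",np.hypot(x,z))
E
python3 st.py
```

```text
7.2 [0.5068937  0.13189739 0.1462391 ] 0.01138576326052402 14.969878904521465 [ 10.32567212   2.10148599 -19.0257918 ]
x,z -0.07106804498867442 0.11023869886253337 ang 57.19116853578758 r 0.13116111369387104
```

jog_arm --deltas '[{"wx":0,"wy":0,"wz":0,"tx":0,"ty":0.001,"tz":0.002,"hand":0.005},{"wx":0,"wy":0,"wz":0,"tx":0,"ty":-0.0095,"tz":0.007,"hand":0.005},{"wx":0,"wy":0,"wz":0,"tx":0,"ty":-0.0088,"tz":0.0078,"hand":0.005},{"wx":0,"wy":0,"wz":0,"tx":0,"ty":-0.0081,"tz":0.0085,"hand":0.005},{"wx":0,"wy":0,"wz":0,"tx":0,"ty":-0.0074,"tz":0.0092,"hand":0.005},{"wx":0,"wy":0,"wz":0,"tx":0,"ty":-0.0065,"tz":0.0098,"hand":0.005},{"wx":0,"wy":0,"wz":0,"tx":0,"ty":0,"tz":0,"hand":0.005},{"wx":0,"wy":0,"wz":0,"tx":0,"ty":0,"tz":0,"hand":0.005}]' --squeeze 22

```text
t: 8.2
ee_pos: [0.4669, 0.1288, 0.1009]
eef_rot: [[-0.079, 0.997, 0.002], [0.997, 0.079, 0.0], [0.0, 0.003, -1.0]]
contact_force: [6.4, 0.5, -4.3]
finger_gap: 0.0103
gripper_force: 22.2
```

```bash
python3 st.py
python3 - <<'E'
from h import *
c=read_camera("side"); W=world(c); m=red(c); p=W[m&(W[...,1]>.05)&(W[...,2]>.03)]; print("bar side",len(p),np.median(p,0)); 
cv2.imwrite("pics/e.png",cv2.resize(c["frame"][60:260,100:400,::-1],(600,400)))
E
```

```text
8.2 [0.46691587 0.12883578 0.1009042 ] 0.010325778506708601 22.24022515118122 [ 6.39911212  0.51515765 -4.33513623]
x,z -0.11108672282248501 0.06490414095470382 ang 30.296270859907327 r 0.12865771450056027
bar side 102 [0.464534   0.11040393 0.12348994]
```

View pics/e.png

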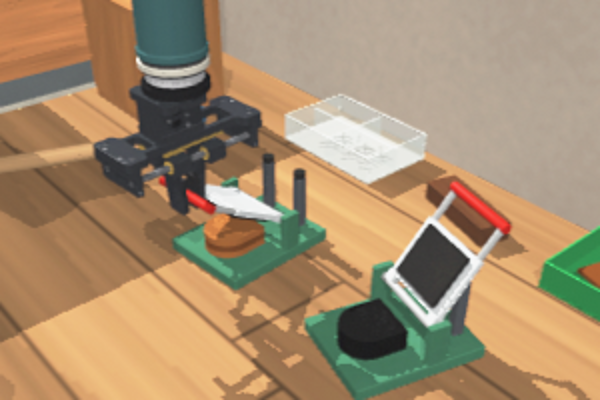

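Flap at ~30° and still gripped: bar at (185,195) in the crop. I lower it the rest of the way.

jog_arm --deltas '[{"wx":0,"wy":0,"wz":0,"tx":0,"ty":-0.0055,"tz":0.0102,"hand":0.005},{"wx":0,"wy":0,"wz":0,"tx":0,"ty":-0.0045,"tz":0.0107,"hand":0.005},{"wx":0,"wy":0,"wz":0,"tx":0,"ty":-0.0035,"tz":0.0112,"hand":0.005},{"wx":0,"wy":0,"wz":0,"tx":0,"ty":-0.0025,"tz":0.0115,"hand":0.005},{"wx":0,"wy":0,"wz":0,"tx":0,"ty":-0.0015,"tz":0.0115,"hand":0.005},{"wx":0,"wy":0,"wz":0,"tx":0,"ty":0,"tz":0.003,"hand":0.005},{"wx":0,"wy":0,"wz":0,"tx":0,"ty":0,"tz":0.002,"hand":0.005},{"wx":0,"wy":0,"wz":0,"tx":0,"ty":0,"tz":0,"hand":0.005}]'

```text
t: 9.25
ee_pos: [0.4504, 0.1276, 0.0416]
eef_rot: [[-0.079, 0.997, 0.004], [0.997, 0.079, 0.001], [0.0, 0.004, -1.0]]
contact_force: [6.5, 0.4, -0.8]
finger_gap: 0.0105
gripper_force: 21.7
```

```bash
python3 st.py
```

```text
9.25 [0.45036353 0.12764489 0.04155853] 0.010505372506128102 21.746087037026882 [ 6.50475183  0.37025994 -0.81135021]
x,z -0.12771510133503464 0.005558356909424897 ang 2.492027510479844 r 0.12783599821861882
```

Lower slowly until the heel takes the load.

jog_arm --deltas '[{"wx":0,"wy":0,"wz":0,"tx":0,"ty":0.0005,"tz":0.0015,"hand":0.005},{"wx":0,"wy":0,"wz":0,"tx":0,"ty":0.0005,"tz":0.0015,"hand":0.005},{"wx":0,"wy":0,"wz":0,"tx":0,"ty":0,"tz":0.0015,"hand":0.005},{"wx":0,"wy":0,"wz":0,"tx":0,"ty":0,"tz":0.001,"hand":0.005},{"wx":0,"wy":0,"wz":0,"tx":0,"ty":0,"tz":0.001,"hand":0.005},{"wx":0,"wy":0,"wz":0,"tx":0,"ty":0,"tz":0.001,"hand":0.005},{"wx":0,"wy":0,"wz":0,"tx":0,"ty":0,"tz":0,"hand":0.005},{"wx":0,"wy":0,"wz":0,"tx":0,"ty":0,"tz":0,"hand":0.005}]'

```text
t: 10.25
ee_pos: [0.4502, 0.1276, 0.0351]
eef_rot: [[-0.079, 0.997, 0.001], [0.997, 0.079, 0.0], [0.0, 0.001, -1.0]]
contact_force: [1.2, 0.2, 11.5]
finger_gap: 0.0107
gripper_force: 20.8
```

```bash
python3 st.py
python3 - <<'E'
from h import *
c=read_camera("side"); W=world(c); m=red(c); p=W[m&(W[...,1]>.05)&(W[...,2]>.03)]; print("bar side",len(p),np.median(p,0)); 
cv2.imwrite("pics/f.png",cv2.resize(c["frame"][60:260,100:400,::-1],(600,400)))
E
```

```text
10.25 [0.45021951 0.12764838 0.03511959] 0.010708864306169292 20.843752431683242 [ 1.19775644  0.18224688 11.54495838]
x,z -0.12779431040531858 -0.0008804164481482565 ang -0.3947229613136083 r 0.1277973431065493
bar side 83 [0.44936036 0.10618616 0.05954623]
```

View pics/f.png

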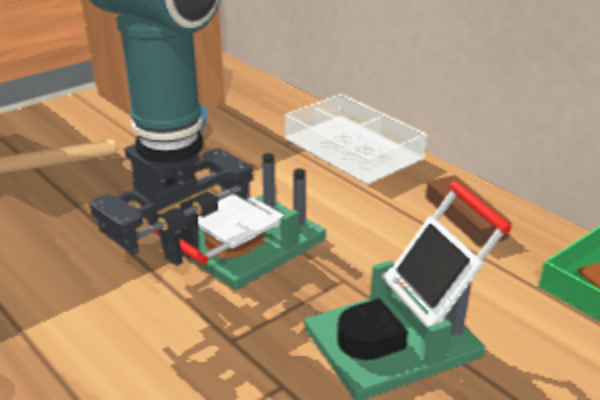

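The flap lies level on the heel (crop ~(240,220)) and now pushes up on the tool with 11 N, so it is fully down. I open slightly, then retreat straight up.

jog_arm --deltas '[{"wx":0,"wy":0,"wz":0,"tx":0,"ty":0,"tz":0,"hand":0.016},{"wx":0,"wy":0,"wz":0,"tx":0,"ty":0,"tz":0,"hand":0.022},{"wx":0,"wy":0,"wz":0,"tx":0,"ty":0,"tz":0,"hand":0.03},{"wx":0,"wy":0,"wz":0,"tx":0,"ty":0,"tz":0,"hand":0.034},{"wx":0,"wy":0,"wz":0,"tx":0,"ty":0,"tz":0,"hand":0.034},{"wx":0,"wy":0,"wz":0,"tx":0,"ty":0,"tz":0,"hand":0.034},{"wx":0,"wy":0,"wz":0,"tx":0,"ty":0,"tz":0,"hand":0.034},{"wx":0,"wy":0,"wz":0,"tx":0,"ty":0,"tz":0,"hand":0.034}]'

```text
t: 11.3
ee_pos: [0.4496, 0.1274, 0.0338]
eef_rot: [[-0.079, 0.997, -0.0], [0.997, 0.079, -0.0], [-0.0, -0.0, -1.0]]
contact_force: [-0.1, 0.1, 0.8]
finger_gap: 0.0338
gripper_force: 0.0
```

jog_arm --deltas '[{"wx":0,"wy":0,"wz":0,"tx":0,"ty":0,"tz":-0.006,"hand":0.034},{"wx":0,"wy":0,"wz":0,"tx":0,"ty":0,"tz":-0.01,"hand":0.034},{"wx":0,"wy":0,"wz":0,"tx":0,"ty":0,"tz":-0.015,"hand":0.034},{"wx":0,"wy":0,"wz":0,"tx":0,"ty":0,"tz":-0.02,"hand":0.034},{"wx":0,"wy":0,"wz":0,"tx":0,"ty":0,"tz":-0.02,"hand":0.034},{"wx":0,"wy":0,"wz":0,"tx":0,"ty":0,"tz":-0.02,"hand":0.034},{"wx":0,"wy":0,"wz":0,"tx":0,"ty":0,"tz":-0.02,"hand":0.034},{"wx":0,"wy":0,"wz":0,"tx":0,"ty":0,"tz":0,"hand":0.034}]'

```text
t: 12.3
ee_pos: [0.4515, 0.1279, 0.1477]
eef_rot: [[-0.079, 0.997, 0.005], [0.997, 0.079, 0.001], [0.001, 0.006, -1.0]]
contact_force: [-0.7, -0.4, 0.1]
finger_gap: 0.034
gripper_force: 0.0
```

Run:
```python
from h import *
s=read_state(); print(s["t"],s["ee_pos"],s["finger_gap"],s["contact_force"])
c=read_camera("side"); W=world(c); m=red(c); p=W[m&(W[...,1]>.05)&(W[...,2]>.03)]; print("bar side",len(p),np.median(p,0)); 
cv2.imwrite("pics/g.png",cv2.resize(c["frame"][60:260,100:400,::-1],(600,400)))
```

```text
12.3 [0.45149926 0.12788091 0.14765047] 0.034005216611057654 [-0.71529967 -0.37546636  0.14074187]
bar side 139 [0.44628053 0.1242234  0.06008585]
```

View pics/g.png

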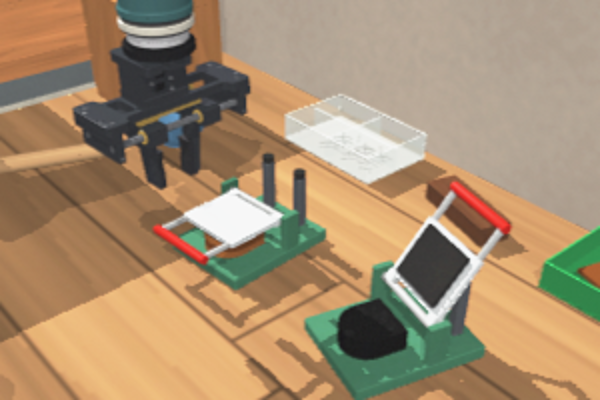

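The leather flap is flat on its heel with the bar free at (180,243) in the crop, the fingers are clear above, and the rubber press is still open. I hand the job in.

```bash
python3 -c "
from cell import *
print(sign_off())"
```

```text
the job is handed in; nothing more can be done
None
```

I swung the leather heel's flap over, lowered it gently until it lay fully down on the heel, and let go; the rubber heel's press is still open, and the job was handed in after about 12.3 s (the sign-off returned no verdict).

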